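# Open the cleaning port of the spark stand

## Robot

A 6-joint arm with a two-finger parallel gripper is mounted at the origin on the work surface. World frame = base frame: x ahead of the robot, y to its left, z up, the work surface at z = 0. Lengths are in m, angles in rad, forces in N, time in s.
With the tool pointing down it reaches from about 0.35 to 0.975 m from the base axis. Payload 4.9 kg.
Tool frame: the origin (TCP) lies between the finger pads; the fingertips stand 19 mm ahead of it and the grasp point (between the pads) is the TCP; z points along the fingers, y is the line along which they close (so a half turn about z gives the same grasp; the last joint's range is limited). The gripper opens to 85 mm and grips with 20 to 120 N. Pads are 22 mm wide; open, the fingers measure 114 mm over their backs; the gripper's body (76 mm by 85 mm) begins 54 mm behind the grasp point. The pads swing forward as they close: fully open they stand 13 mm farther back than shut.
Start: joints at [1.047, 0.053, 1.613, -0, 1.476, -0.119], TCP at [0.246, 0.574, 0.25] pointing down, gripper open.
Joint ranges: [-3.01, 3.01], [-1.01, 2.22], [0.06, 2.58], [-1.02, 4.17], [0.09, 2.62], [-3.14, 3.14]. Speed limits (rad/s): [2.57, 2.57, 3.14, 3.14, 3.14, 3.14].

## Interface

Orientations are given as a rotation vector (axis times angle).
In Python, from station import ctrl gives the robot as it stands. The module is installed in compiled form; this text tells all that it offers.
- The arm moves only by the tool servo_tool, never from a script. Its argument "increments" is a list that holds one entry, the list of rows, each a list of 5 numbers: the finger opening in cm, from 0 to 8.54, then the shift along the tool's x, y, z in cm, then the turn about the tool's z in degrees. A call has 1 to 5 rows; each row is the pose to reach, as a shift and turn from the pose commanded when the call began, along the tool's axes at that moment; what a row does not reach only later rows make up. A row lasts 1/10 s, in which the tool goes at most 50 mm and 8.59 degrees, less where a joint would pass 70% of its speed; a pose out of reach is approached as far as the arm can. A call with a gripper value outside its range is refused whole. The fingers move at their own pace and stop on an object; "newtons" is the grip in N (left out, the last holds). Time passes only in rows, so rows that repeat a pose let the fingers close. It gives the time, the measured TCP pose, the force, the opening and the grip force at its end, in the units of the state.
- ctrl.get_obs(): the state, without advancing time (a new reading comes with each control period).
- ctrl.get_image(name): name is "side" or "top" or "wrist"; returns a dict with "img" (420x560x3 uint8, red, green, blue), "fx", "fy", "cx", "cy" (pixels), "rvec" (rotation vector, rad) and "tvec" (3), from world to camera coordinates, as OpenCV has them; the wrist camera has in their place "mount" (4x4, takes a point from camera to tool coordinates, whose origin is the TCP and whose axes are the flange's). Camera axes: x right, y down, z forward; pixel columns grow to the right and rows downward; lengths in m; the calibration is good to about 2 mm. The wrist camera is an equidistant fisheye: a pixel r from the principal point sees the ray r / f radians off the axis. A picture is of the moment at which its call begins: read the wrist's pose just before it. There is no depth.
- ctrl.finish_job(): hands the job in; it is judged then, once.
The state is a dict: "t": time; "q": joint angles; "dq": joint speeds; "effort": joint torques, N m; "tool_pos": TCP position; "tool_rot": TCP orientation; "contact_force": force on the tool from outside, world axes, zero at the start; "wrist_torque": the same for the moment, N m; "opening": finger opening in m; "grip_force": force on a finger pad.
Only numpy, scipy, OpenCV 4.12 (cv2) and the standard library are available. Lean on these libraries where they do the work, as an engineer would, in place of code of your own. Each camera call takes 0.05 s, during which the arm holds its last target. There are 200 camera calls.

## Task

Open the cleaning port on the sloping front of the spark stand: break the tight brass wing nut loose, back it off anticlockwise until the slotted cover can slip out from under it, and swing the cover aside to the left until the round port is wholly uncovered; let go and leave it so. The nut stays on its stud; do not force the cover while the nut still holds it. Do not press hard on the pressure gauge beside the nut, and do not shift the samples and other things standing about.

Things in the scene. Friction and masses are not known exactly. Their poses are not given: they have to be found in the camera images.
- spark_stand: Grey housing, 320 mm wide, 350 mm deep, 178 mm high, its front sloping at 35 degrees from level and facing the robot; on its flat deck a round spark table and a hold-down arm, at most 120 mm higher. Origin at the table, 150 mm behind the front edge; x points from front to back, y to the left.
- stud_foot (a point): Foot of the nut's stud on the sloping face. Axes: x up the slope, y to the left across the face (seen from the robot), z square out of the face along the stud. The stud, 12 mm thick, stands 60 mm out of the face, clear through the nut.
- manifold: Aluminium block above the nut, 150 mm along y, 42 mm proud of the face; its lower side is 39 mm up the slope from the stud's axis. Origin at the middle of the face (45 mm down the slope from stud_foot), axes as stud_foot's.
- gauge: Pressure gauge with a white dial, 40 mm across, 42 mm proud of the face, its axis 69 mm to the right of the stud's. Origin at the middle of the face (45 mm down the slope from stud_foot), axes as stud_foot's.
- wing_nut (a joint): Turn of the nut, rad: 0 = hard tight, grows when unscrewed (anticlockwise from outside), stop at 4.5. At 0 wing_a points 120 degrees from stud_foot's x towards its y. Starts at 0 to 0.4; stiff (up to about 0.35 N m) until about 0.8, then a light drag of 0.06 N m; stays where left; quick thread, rises 8 mm a turn.
- wing_a (a point): Middle of one wing of the brass nut: a round lobe 24 mm across, 8 mm thick, flat on both sides, its middle 22 mm from the stud's axis (wing tip at 34 mm) and, on the tight nut, 29 mm out of the face. Axes: x from the stud out along this wing, y square to its flat sides, z along the stud.
- wing_b (a point): Middle of the opposite wing, the same shape, half a turn from wing_a. Axes as those of wing_a.
- port_cover (a joint): Swing of the cover about its pivot, rad: 0 = shut, grows as its slotted end goes left (anticlockwise from outside), stop at 1.45. Drag of 0.25 N m, stays where left. Two 3 mm lips right of the slot catch the nut's 26 mm flange and let it pass when wing_nut is about 3.3 or more. The port is wholly uncovered at 1.12.
- cover_grip (a point): Middle of the black finger grip standing on the cover, near its right edge when shut: 24 mm long (radially from the pivot), 8 mm thick, its top 28 mm out of the face, this point 18 mm out. It lies 45 mm from the pivot, at 42 degrees to the right of stud_foot's x when shut.
- cover_pivot (a point): Foot of the cover's pivot on the face, 100 mm down the slope from stud_foot, axes as stud_foot's. Its screw head stands 13 mm out of the face. The cover is a 5 mm aluminium plate 2 mm off the face, with a disc 62 mm across over the port.
- sample_disc_mid (a point): steel sample disc, 40 mm across, 18 mm high, lying on the deck of the stand; this point is at its middle. Not to be moved.
- sample_tall_mid (a point): steel sample cylinder, 38 mm across, 34 mm high, standing on the deck of the stand; this point is at its middle. Not to be moved.
- sample_front_mid (a point): steel sample disc, 42 mm across, 22 mm high, on the table before the stand; this point is at its middle. Not to be moved.
- oil_bottle_mid (a point): white oil bottle with red cap, 48 mm across, 115 mm high; this point is at its middle. Not to be moved.
- brush_mid (a point): hand brush lying on the table; this point is at its middle. Not to be moved.
- driver_mid (a point): screwdriver lying on the table; this point is at its middle. Not to be moved.
- tin_mid (a point): open aluminium cup, 72 mm across, 70 mm high; this point is at its middle. Not to be moved.

How it is judged:
On the way, in this order (a step that is already met when the one before it is completed fails the run):
1. the wing nut is broken loose (value of joint wing_nut above 1 rad), for 0.1 s.
2. the wing nut is backed well off (value of joint wing_nut above 2.2 rad), for 0.1 s.
At the end, for the whole second after the job is handed in: The cover stands swung open by more than 1.12 rad (the port wholly uncovered) and still, and the nut is still backed off by more than 2.2 rad on its stud (value of joint port_cover above 1.12 rad and value of joint wing_nut above 2.2 rad and velocity of joint port_cover between -0.05 and 0.05 rad/s); the robot touches nothing.
It fails at once if the pressure gauge is pressed with more than 12 N (contact force between gauge and anything else above 12 N).
It fails at once if the cover is forced open while the nut still holds it (value of joint port_cover above 0.2 rad and value of joint wing_nut below 2.2 rad).
It fails at once if a sample or another thing standing about is shifted by more than 25 mm (distance of any of sample_disc_mid, sample_tall_mid, sample_front_mid, oil_bottle_mid, brush_mid, driver_mid, tin_mid from where it was at the start of the episode above 0.025 m).
It also fails if it takes over 64 s, if anything falls off the work surface, if the arm or the gripper's body presses on something with over 40 N, if the wrist force passes 120 N, or if a joint passes its speed limit or range.

## Working session

There is one attempt and no reset: what is moved stays moved. The work goes in short steps, Python scripts to look and compute and a tool call to move; the robot and the scene stay as the last step left them, time stands still between calls to the robot, and variables do not carry over. Pictures are saved under pics/ and viewed, at most 10 in all, crops included, and the job is handed in when it is done.

Besides the shell and the picture viewer there is one more tool, called by a JSON object that holds its "name" and its "arguments". servo_tool: Moves the arm, as the interface text tells. Its arguments: {"type":"object","properties":{"increments":{"type":"array"},"newtons":{"type":"number"}},"required":["increments"]}

```bash
mkdir -p pics; python3 - <<'E'
from station import ctrl
import cv2,numpy as np,pickle
o=ctrl.get_obs();print({k:np.round(v,3) for k,v in o.items()})
d={}
for n in("side","top"):
    d[n]=ctrl.get_image(n);cv2.imwrite(f"pics/{n}0.png",d[n]["img"][:,:,::-1])
    print(n,d[n]["fx"],d[n]["cx"],d[n]["cy"],d[n]["rvec"],d[n]["tvec"])
pickle.dump(d,open("d0.pkl","wb"))
w=ctrl.get_image("wrist");print(w["mount"],w["fx"],w["cx"],w["cy"])
E
```

```text
{'t': np.float64(0.0), 'q': array([ 1.047,  0.053,  1.614,  0.   ,  1.476, -0.119]), 'dq': array([ 0.001, -0.002,  0.001, -0.   ,  0.   , -0.002]), 'effort': array([ 1.0000e-03, -3.9369e+01, -3.7017e+01, -0.0000e+00,  7.0000e-03,
       -0.0000e+00]), 'tool_pos': array([0.246, 0.574, 0.249]), 'tool_rot': array([-6.310e-01, -3.077e+00,  3.000e-03]), 'contact_force': array([-1.289, -0.943, -0.374]), 'wrist_torque': array([ 0.031, -0.004, -0.008]), 'grip_force': np.float64(0.0), 'opening': np.float64(0.085)}
side 449.4166817102521 276.3282170044778 213.126209856855 [ 2.10049215 -0.17835397  0.0974017 ] [-0.54154576  0.18613551  0.99456894]
top 415.04796371751036 284.3398894973417 212.80025829305623 [ 2.16656359 -2.14182215  0.13957052] [0.00186851 0.56810727 1.25620625]
[[-1.08983039e-03 -9.55569428e-01 -2.94764110e-01  7.55061267e-02]
 [ 9.99998926e-01 -1.33031005e-03  6.15320496e-04  8.84948608e-04]
 [-9.80109113e-04 -2.94763123e-01  9.55569851e-01 -1.24378909e-01]
 [ 0.00000000e+00  0.00000000e+00  0.00000000e+00  1.00000000e+00]] 325.19226210127806 280.6451104129904 207.24344654517364
```

View pics/side0.png

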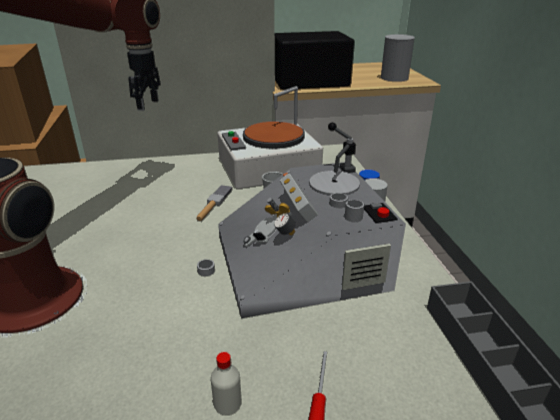

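View pics/top0.png

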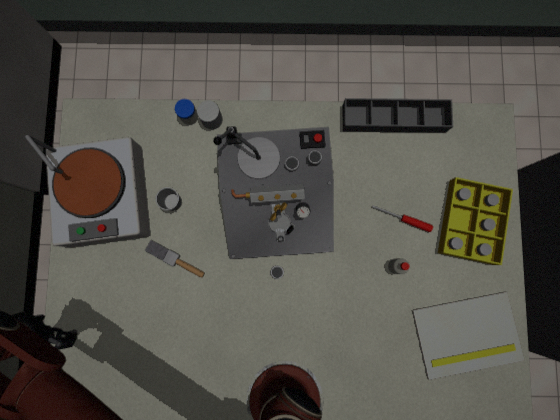

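```bash
python3 - <<'E'
import cv2,pickle
d=pickle.load(open("d0.pkl","rb"))
for n,(x0,y0,w,h,s) in dict(top=(213,122,125,142,4),side=(215,160,120,100,6)).items():
    c=d[n]["img"][y0:y0+h,x0:x0+w,::-1]
    c=cv2.resize(c,None,fx=s,fy=s,interpolation=cv2.INTER_CUBIC);c=cv2.convertScaleAbs(c,alpha=1.4)
    cv2.imwrite(f"pics/{n}c.png",c)
E
```

```text
(no output)
```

View pics/topc.png

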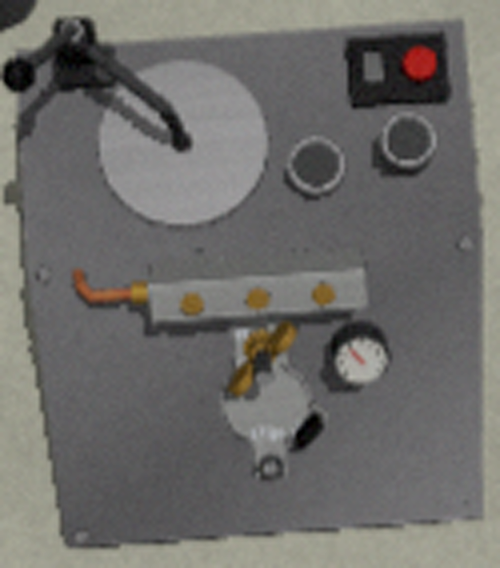

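View pics/sidec.png

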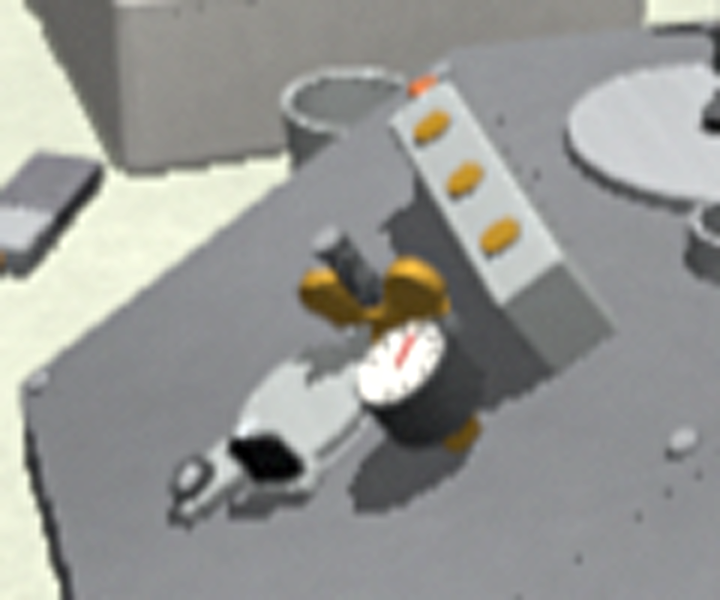

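```bash
cat >h.py <<'E'
import numpy as np,cv2,pickle
from scipy.spatial.transform import Rotation as R
from scipy.optimize import least_squares
def face(p):  # p: stud foot xyz, yaw
    a=np.radians(35);c,s=np.cos(p[3]),np.sin(p[3])
    X=np.array([np.cos(a)*c,np.cos(a)*s,np.sin(a)]);Y=np.array([-s,c,0]);return np.c_[X,Y,np.cross(X,Y)]
def W(p,q): return p[:3]+face(p)@(np.asarray(q)/1000)
def proj(cam,P):
    K=np.array([[cam["fx"],0,cam["cx"]],[0,cam["fy"],cam["cy"]],[0,0,1]])
    return cv2.projectPoints(np.array([P]),cam["rvec"],cam["tvec"],K,None)[0].ravel()
E
cat >fit.py <<'E'
from h import *
d=pickle.load(open("d0.pkl","rb"))
O=dict(top=(213,122,4),side=(215,160,6))
def px(n,u,v): x,y,s=O[n];return np.array([x+(u+.5)/s-.5,y+(v+.5)/s-.5])
pts=lambda e:[("top",(-100,0,13),270,466),("side",(-100,0,13),190,478),
("top",(-66.6,-30.1,28),309,430),("side",(-66.6,-30.1,28),263,453),
("top",(e[0],-69,42),362,360),("side",(e[0],-69,42),402,362),
("side",(0,0,60),328,240),
("side",(39,e[1]-75,42),497,303),("side",(39,e[1]+75,42),393,122),("top",(39,e[1]-75,42),367,306),("top",(39,e[1]+75,42),153,324)]
f=lambda v:np.concatenate([proj(d[n],W(v,q))-px(n,a,b) for n,q,a,b in pts(v[4:])])
r=least_squares(f,[.6,0,.12,0,0,0],loss="soft_l1")
print(r.x.round(4),f(r.x).reshape(-1,2).round(1).tolist())
np.save("p.npy",r.x[:4])
p=r.x
for n in O:
  x,y,s=O[n]
  for t in np.radians([120,131,143]):
    for k in(1,-1):
      u=(proj(d[n],W(p,(k*22*np.cos(t),k*22*np.sin(t),29)))-[x,y])*s;print(n,int(np.degrees(t)),k,u.round())
  print('studtip',(proj(d[n],W(p,(0,0,60)))-[x,y])*s)
E
python3 fit.py
```

```text
[ 0.5737  0.027   0.1332  0.0846 -0.9257 -0.0958] [[0.2, 0.3], [0.9, -0.3], [0.2, 1.4], [-0.8, -1.8], [-0.2, 0.1], [0.6, 0.7], [0.7, -0.0], [0.6, 0.6], [-0.4, -0.1], [0.2, 0.6], [-0.6, 0.0]]
top 119 1 [235. 372.]
top 119 -1 [287. 340.]
top 131 1 [239. 376.]
top 131 -1 [283. 336.]
top 143 1 [244. 379.]
top 143 -1 [278. 333.]
studtip [262.15321418 376.79503039]
side 119 1 [341. 284.]
side 119 -1 [413. 298.]
side 131 1 [335. 292.]
side 131 -1 [418. 289.]
side 143 1 [331. 302.]
side 143 -1 [422. 280.]
studtip [329.50255936 237.47517338]
```

```bash
cat >>h.py <<'E'
p=np.load("p.npy"); c,s=np.cos(p[3]),np.sin(p[3]); S=np.array([[c,-s,0],[s,c,0],[0,0,1]])
def go(o,*T):
    """targets: working-finger tip centre (xs,ys,z) mm in stand frame at stud foot [, opening half+7.25, tip drop]"""
    Rt=R.from_rotvec(o["tool_rot"]).as_matrix(); ty=Rt[:,1]
    turn=-np.degrees(np.arctan2(c*ty[1]-s*ty[0],c*ty[0]+s*ty[1]))  # world turn to bring tool y on xs
    loc=S.T@(o["tool_pos"]-p[:3])*1000
    print("t",round(o["t"],2),"tip now (if aligned)",(loc+[OFF,0,-DROP]).round(1),"tool turn",round(-turn,1),"F",S.T@o["contact_force"].round(1),"op",round(o["opening"],4),"q6",round(o["q"][5],2))
    for t in T:
        d=np.array(t)-[OFF,0,-DROP]-loc
        print(t,"shift cm",(Rt.T@(S@d)/10).round(2))
OFF,DROP=49.75,6
E
cat >g.py <<'E'
import sys;from h import *;import h;from station import ctrl
go(ctrl.get_obs(),*[eval(a) for a in sys.argv[1:]])
E
python3 g.py "(-33,60,110)" "(-33,45,110)"
```

```text
t 0.15 tip now (if aligned) [-230.7  572.8  110.2] tool turn 62.0 F [ 0.19928499 -0.01689652 -0.1       ] op 0.0853 q6 -0.12
(-33, 60, 110) shift cm [-41.55 -35.97   0.07]
(-33, 45, 110) shift cm [-42.26 -37.29   0.07]
```

{"name": "servo_tool", "arguments": {"increments": [[[8.54,-41.6,-36,0,62],[8.54,-41.6,-36,0,62],[8.54,-41.6,-36,0,62],[8.54,-41.6,-36,0,62],[8.54,-41.6,-36,0,62]]], "newtons": 100}}

```text
t: 0.65
tool_pos: [0.3557, 0.3478, 0.25]
tool_rot: [1.722, 2.627, -0.0]
contact_force: [0.1, 0.0, 0.3]
opening: 0.0855
grip_force: 0.0
```

```bash
python3 g.py "(-33,60,110)"
```

```text
t 0.65 tip now (if aligned) [-140.4  338.   110.8] tool turn 18.7 F [ 0.0996425  -0.00844826  0.3       ] op 0.0855 q6 0.21
(-33, 60, 110) shift cm [-29.78   1.27   0.09]
```

{"name": "servo_tool", "arguments": {"increments": [[[8.54,-29.8,1.3,0.1,18.7],[8.54,-29.8,1.3,0.1,18.7],[8.54,-29.8,1.3,0.1,18.7],[8.54,-29.8,1.3,0.1,18.7],[8.54,-29.8,1.3,0.1,18.7]]]}}

```text
t: 1.15
tool_pos: [0.4667, 0.1236, 0.2494]
tool_rot: [2.12, 2.319, 0.001]
contact_force: [1.2, 0.1, -0.8]
opening: 0.0852
grip_force: 0.0
```

```bash
python3 g.py "(-33,48,110)" "(-33,48,10)"
```

```text
t 1.15 tip now (if aligned) [-48.7 105.3 110.2] tool turn 0.3 F [ 1.20415821 -0.0017366  -0.8       ] op 0.0852 q6 0.02
(-33, 48, 110) shift cm [-5.74  1.55  0.02]
(-33, 48, 10) shift cm [-5.74  1.54 10.02]
```

{"name": "servo_tool", "arguments": {"increments": [[[8.54,-5.7,1.5,0,0.3],[8.54,-5.7,1.5,0,0.3],[8.54,-5.7,1.5,4,0.3],[8.54,-5.7,1.5,8,0.3],[8.54,-5.7,1.5,8,0.3]]]}}

```text
t: 1.65
tool_pos: [0.4819, 0.0705, 0.163]
tool_rot: [-2.119, -2.306, 0.013]
contact_force: [-1.0, -1.5, -0.9]
opening: 0.0853
grip_force: 0.0
```

```bash
python3 g.py "(-33,48,10)"; python3 - <<'E'
from h import *;from station import ctrl
w=ctrl.get_image("wrist")["img"];s=ctrl.get_image("side")["img"]
c=cv2.resize(s[140:260,200:340],None,fx=4,fy=4,interpolation=cv2.INTER_CUBIC)
v=cv2.resize(w[:, 140:420],None,fx=.85,fy=.85)
h=np.zeros((480,c.shape[1]+v.shape[1],3),np.uint8);h[:480,:c.shape[1]]=c[:480];h[:v.shape[0],c.shape[1]:]=v
cv2.imwrite("pics/a1.png",cv2.convertScaleAbs(h[:,:800,::-1],alpha=1.3))
E
```

```text
t 1.65 tip now (if aligned) [-38.1  51.1  23.8] tool turn -0.0 F [-1.12314882 -1.41015486 -0.9       ] op 0.0853 q6 -0.09
(-33, 48, 10) shift cm [-0.31  0.52  1.37]
```

View pics/a1.png

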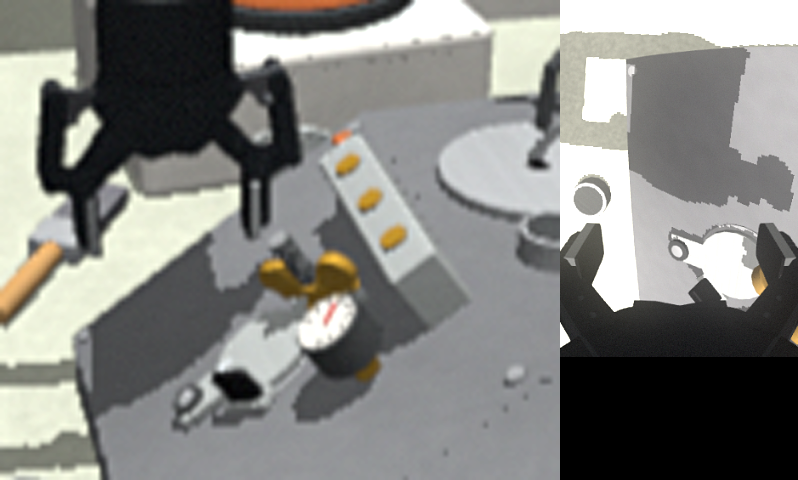

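```bash
python3 - <<'E'
from h import *
d=pickle.load(open("d0.pkl","rb"))
for x in(-45.4,-38.1,-31): print(x,(proj(d["side"],p[:3]+S@np.array([x,51-11,23.8])/1000)-[200,140])*4)
E
python3 g.py "(-33,48,10)"
```

```text
-45.4 [245.31742596 246.59494114]
-38.1 [257.57776824 245.03053675]
-31 [269.46719942 243.51346015]
t 1.75 tip now (if aligned) [-34.2  50.9  30.1] tool turn 0.0 F [-0.1587803  -0.68904921  0.9       ] op 0.0849 q6 -0.09
(-33, 48, 10) shift cm [-0.29  0.12  2.01]
```

{"name": "servo_tool", "arguments": {"increments": [[[8.54,0,0.1,2.1,0],[8.54,0,0.1,2.1,0],[8.54,-0.8,0.1,2.1,0],[8.54,-1.2,0.1,2.1,0],[8.54,-1.6,0.1,2.1,0]]]}}

```text
t: 2.25
tool_pos: [0.4896, 0.0545, 0.1502]
tool_rot: [2.126, 2.313, 0.005]
contact_force: [-3.0, 7.0, 0.9]
opening: 0.0854
grip_force: 3.6
```

{"name": "servo_tool", "arguments": {"increments": [[[8.54,-0.3,0,0,0],[8.54,-0.6,0,0,0],[8.54,-0.9,0,0,0],[8.54,-1.2,0,0,0],[8.54,-1.2,0,0,0]]]}}

```text
t: 2.75
tool_pos: [0.4898, 0.0417, 0.1485]
tool_rot: [2.126, 2.312, -0.001]
contact_force: [-0.7, 1.7, -0.4]
opening: 0.0856
grip_force: 0.6
```

```bash
python3 g.py "(-33,18,10)"
```

```text
t 2.75 tip now (if aligned) [-32.7  21.7   9.3] tool turn -0.0 F [-0.55387709  1.75306023 -0.4       ] op 0.0856 q6 -0.15
(-33, 18, 10) shift cm [-0.37 -0.03 -0.07]
```

{"name": "servo_tool", "arguments": {"increments": [[[8.54,-0.2,0,0,0],[8.54,-0.4,0,0,0],[8.54,-0.4,0,0,0]]]}}

```text
t: 3.05
tool_pos: [0.49, 0.0379, 0.1483]
tool_rot: [2.126, 2.313, -0.001]
contact_force: [-1.2, 0.5, -0.2]
opening: 0.0857
grip_force: 0.7
```

```bash
python3 g.py; cat >snap.py <<'E'
import sys;from h import *;from station import ctrl
s=ctrl.get_image("side")["img"];t=ctrl.get_image("top")["img"]
f=lambda im,x,y,w,h,k:cv2.resize(im[y:y+h,x:x+w],None,fx=k,fy=k,interpolation=cv2.INTER_CUBIC)
a=f(s,230,170,80,90,5);b=f(t,250,180,65,75,6)
cv2.imwrite(sys.argv[1],cv2.convertScaleAbs(np.hstack([a,b])[:,:,::-1],alpha=1.4))
E
python3 snap.py pics/a2.png
```

```text
t 3.05 tip now (if aligned) [-32.7  17.9   9.1] tool turn -0.0 F [-1.15346866  0.59959157 -0.2       ] op 0.0857 q6 -0.16
```

View pics/a2.png

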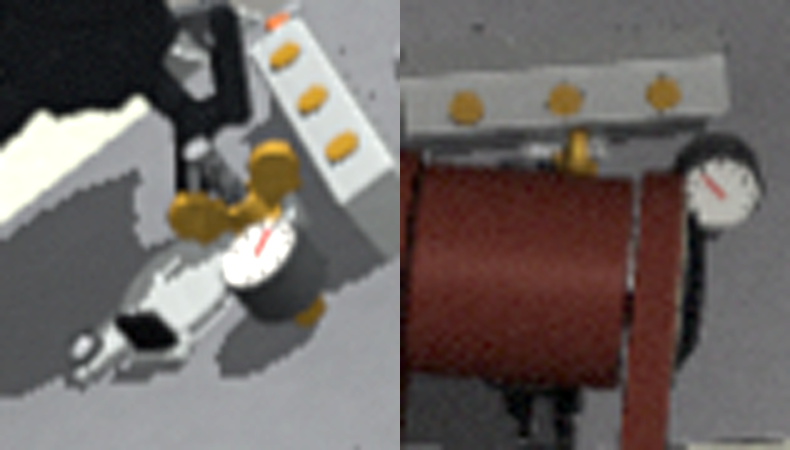

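{"name": "servo_tool", "arguments": {"increments": [[[8.54,1.5,0,0,0],[8.54,1.5,0,-4,0],[8.54,1.5,0,-9,0],[8.54,1.5,0,-9,-8],[0,1.5,0,-9,-16]]]}}

```text
t: 3.65
tool_pos: [0.4906, 0.0527, 0.2418]
tool_rot: [1.773, 2.586, 0.004]
contact_force: [-1.3, -0.6, -0.5]
opening: 0.0731
grip_force: 0.0
```

{"name": "servo_tool", "arguments": {"increments": [[[0,0,0,0,-8],[0,0,0,0,-16],[0,0,0,0,-24],[0,0,0,0,-32],[0,0,0,0,-40]]]}}

```text
t: 4.15
tool_pos: [0.4893, 0.0527, 0.239]
tool_rot: [0.783, 3.041, -0.002]
contact_force: [0.0, 0.6, -1.3]
opening: -0.0001
grip_force: 0.0
```

{"name": "servo_tool", "arguments": {"increments": [[[0,0,0,0,-8],[0,0,0,0,-16],[0,0,0,0,-24],[0,0,0,0,-32],[0,0,0,0,-34]]]}}

```text
t: 4.65
tool_pos: [0.4893, 0.0527, 0.239]
tool_rot: [-0.137, 3.137, -0.002]
contact_force: [0.2, 0.3, 0.8]
opening: 0.0003
grip_force: 0.0
```

```bash
sed -i 's/^OFF,DROP.*/OFF,DROP=0,19/; s/turn=-np.degrees(np.arctan2.*$/tx=-Rt[:,0]; turn=-np.degrees(np.arctan2(c*tx[1]-s*tx[0],c*tx[0]+s*tx[1]))/' h.py; python3 g.py "(-7,-32,70)" "(-7,-32,38)"; python3 snap.py pics/a3.png
```

```text
t 4.65 tip now (if aligned) [-81.9  32.7  86.8] tool turn 0.1 F [0.22462976 0.28203097 0.8       ] op 0.0003 q6 -1.7
(-7, -32, 70) shift cm [-7.47 -6.49  1.7 ]
(-7, -32, 38) shift cm [-7.47 -6.48  4.9 ]
```

View pics/a3.png

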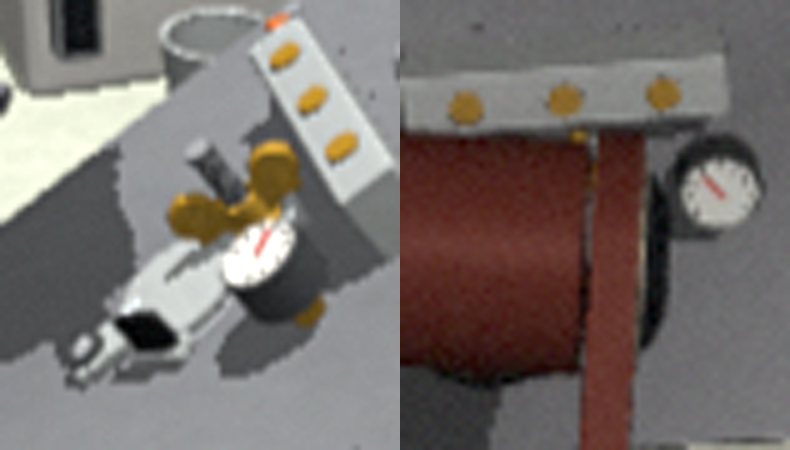

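{"name": "servo_tool", "arguments": {"increments": [[[0,-4,-6.5,0,0],[0,-7.5,-6.5,0,0],[0,-7.5,-6.5,0,0],[0,-7.5,-6.5,2,0],[0,-7.5,-6.5,3,0]]]}}

```text
t: 5.25
tool_pos: [0.5688, -0.0054, 0.2071]
tool_rot: [0.131, -3.137, 0.0]
contact_force: [-0.3, -0.3, -0.2]
opening: 0.0001
grip_force: 0.0
```

{"name": "servo_tool", "arguments": {"increments": [[[0,0,0,1,0],[0,0,0,1.9,0],[0,0,0,1.9,0],[0,0,0.4,1.9,0],[0,0,0.8,1.9,0]]]}}

```text
t: 5.75
tool_pos: [0.5687, 0.0031, 0.1904]
tool_rot: [-0.132, 3.137, -0.0]
contact_force: [-0.2, -0.3, -0.8]
opening: -0.0001
grip_force: 0.4
```

```bash
python3 g.py "(-6.5,-15,38)"; python3 snap.py pics/a4.png
```

```text
t 5.75 tip now (if aligned) [ -7.  -23.4  38.3] tool turn -0.0 F [-0.22462976 -0.28203097 -0.8       ] op -0.0001 q6 -1.78
(-6.5, -15, 38) shift cm [-0.05  0.84  0.03]
```

View pics/a4.png

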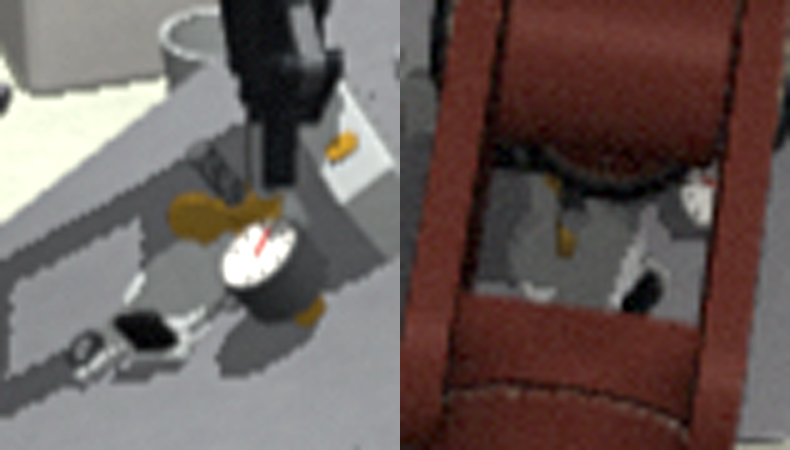

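{"name": "servo_tool", "arguments": {"increments": [[[0,0,0.4,0,0],[0,0,0.8,0,0],[0,0,1.2,0,0],[0,0,1.5,0,0],[0,0,1.8,0,0]]]}}

```text
t: 6.35
tool_pos: [0.5668, 0.0207, 0.1899]
tool_rot: [0.133, -3.139, 0.001]
contact_force: [-1.3, -5.5, 3.1]
opening: -0.0002
grip_force: 2.7
```

```bash
python3 g.py
```

```text
t 6.35 tip now (if aligned) [-7.4 -5.7 37.8] tool turn -0.0 F [-1.76000662 -5.37050991  3.1       ] op -0.0002 q6 -1.75
```

{"name": "servo_tool", "arguments": {"increments": [[[0,0,0.3,0,0],[0,0,0.6,0,0],[0,0,0.9,0,0],[0,0,1.2,0,0],[0,0,1.2,0,0]]]}}

```text
t: 6.85
tool_pos: [0.5658, 0.0334, 0.1889]
tool_rot: [0.133, -3.139, -0.001]
contact_force: [2.0, -0.8, 0.5]
opening: 0.0001
grip_force: 1.1
```

```bash
python3 g.py; python3 snap.py pics/a5.png
```

```text
t 6.85 tip now (if aligned) [-7.4  7.  36.8] tool turn 0.0 F [ 1.92526385 -0.96610512  0.5       ] op 0.0001 q6 -1.73
```

View pics/a5.png

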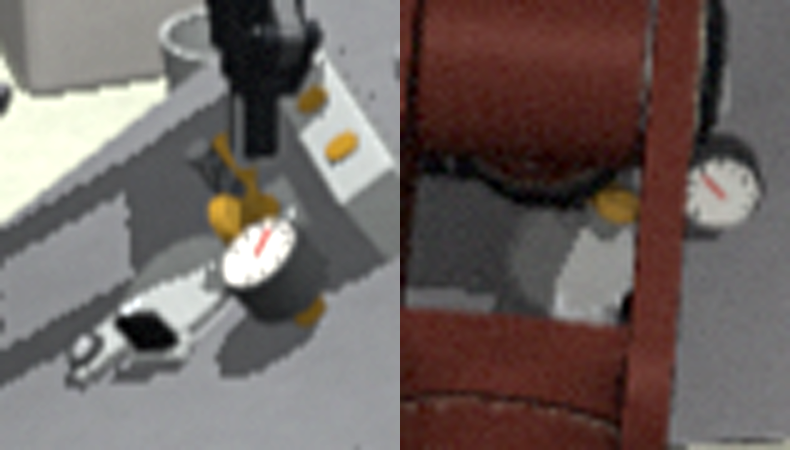

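```bash
cat >ang.py <<'E'
from h import *
import sys
d=pickle.load(open("d0.pkl","rb"));n=sys.argv[1];m=np.array([float(sys.argv[2]),float(sys.argv[3])])
for th in range(100,400,10):
    t=np.radians(th);N=29+8*(th-120)/360
    e=[np.linalg.norm(proj(d[n],W(p,(k*22*np.cos(t),k*22*np.sin(t),N)))-m) for k in(1,-1)]
    if min(e)<3: print("theta_a",th,"nut",round(t-2.094,2),"err a,b",np.round(e,1))
E
python3 ang.py top 285.8 214.2; echo; python3 ang.py side 275 212.6;  python3 g.py "(-8,24,37)" "(-10,24,24)"
```

```text
theta_a 230 nut 1.92 err a,b [ 1.8 15.5]
theta_a 240 nut 2.09 err a,b [ 0.6 15.7]
theta_a 250 nut 2.27 err a,b [ 0.9 15.7]
theta_a 260 nut 2.44 err a,b [ 2.  15.7]

theta_a 230 nut 1.92 err a,b [ 2.8 13.2]
theta_a 240 nut 2.09 err a,b [ 2.2 12.4]
theta_a 250 nut 2.27 err a,b [ 2.3 11.5]
t 6.95 tip now (if aligned) [-7.4  6.8 36.8] tool turn -0.0 F [ 1.77493181 -1.55551184 -0.5       ] op 0.0001 q6 -1.73
(-8, 24, 37) shift cm [ 0.06  1.72 -0.02]
(-10, 24, 24) shift cm [0.26 1.71 1.28]
```

{"name": "servo_tool", "arguments": {"increments": [[[0,0,0.5,0,0],[0,0,1,0,0],[0,0,1.5,0,0],[0,0,1.7,0,0],[0,0,1.7,0,0]]]}}

```text
t: 7.45
tool_pos: [0.5642, 0.0505, 0.1895]
tool_rot: [0.134, -3.138, -0.002]
contact_force: [1.2, 0.4, 2.0]
opening: -0.0002
grip_force: 0.8
```

{"name": "servo_tool", "arguments": {"increments": [[[0,0.4,0,0.4,0],[0,0.8,0,0.8,0],[0,1.2,0,1.2,0],[0,1.6,0,1.6,0],[0,1.6,0,1.6,0]]]}}

```text
t: 7.95
tool_pos: [0.5469, 0.0482, 0.1718]
tool_rot: [0.132, -3.136, -0.0]
contact_force: [1.1, 0.4, 0.1]
opening: 0.0001
grip_force: 0.5
```

```bash
python3 g.py "(-32,24,9)"
```

```text
t 7.95 tip now (if aligned) [-24.9  23.3  19.7] tool turn -0.0 F [1.12986048 0.30563915 0.1       ] op 0.0001 q6 -1.7
(-32, 24, 9) shift cm [0.7  0.07 1.07]
```

{"name": "servo_tool", "arguments": {"increments": [[[0,0.3,0,0.4,0],[0,0.6,0,0.8,0],[0,0.9,0,1.1,0],[0,1.2,0,1.2,0],[0,1.2,0,1.2,0]]]}}

```text
t: 8.45
tool_pos: [0.5378, 0.0478, 0.1628]
tool_rot: [-0.133, 3.134, 0.001]
contact_force: [4.6, 4.9, 5.7]
opening: -0.0001
grip_force: 3.7
```

```bash
python3 g.py; python3 snap.py pics/a6.png
```

```text
t 8.45 tip now (if aligned) [-34.1  23.7  10.6] tool turn 0.0 F [4.99751943 4.49386243 5.7       ] op -0.0001 q6 -1.71
```

View pics/a6.png

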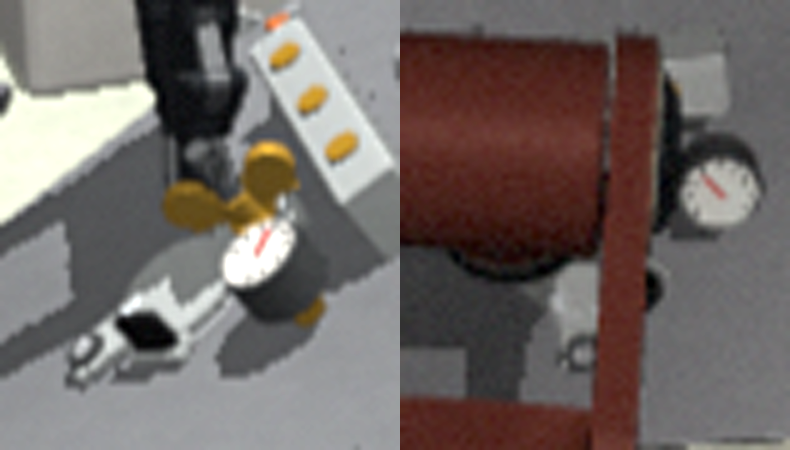

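```bash
python3 ang.py side 268.5 211.3; echo; python3 ang.py side 283.9 204.3; python3 g.py "(-34,35,11)"
```

```text
theta_a 140 nut 0.35 err a,b [ 2.3 17.2]
theta_a 150 nut 0.52 err a,b [ 1.2 18. ]
theta_a 160 nut 0.7 err a,b [ 1.2 18.5]
theta_a 170 nut 0.87 err a,b [ 2.  18.8]
theta_a 180 nut 1.05 err a,b [ 2.9 18.9]
theta_a 320 nut 3.49 err a,b [16.6  2.7]
theta_a 330 nut 3.67 err a,b [17.5  1.5]
theta_a 340 nut 3.84 err a,b [18.1  0.4]
theta_a 350 nut 4.01 err a,b [18.5  0.6]
theta_a 360 nut 4.19 err a,b [18.7  1.5]
theta_a 370 nut 4.36 err a,b [18.6  2.3]
theta_a 380 nut 4.54 err a,b [18.3  3. ]

theta_a 140 nut 0.35 err a,b [14.8  2.8]
theta_a 150 nut 0.52 err a,b [15.7  2. ]
theta_a 160 nut 0.7 err a,b [16.4  1.7]
theta_a 170 nut 0.87 err a,b [16.9  1.9]
theta_a 180 nut 1.05 err a,b [17.2  2.4]
theta_a 190 nut 1.22 err a,b [17.2  2.9]
theta_a 310 nut 3.32 err a,b [ 2.8 14.3]
theta_a 320 nut 3.49 err a,b [ 1.4 15.3]
theta_a 330 nut 3.67 err a,b [ 0.6 16.2]
theta_a 340 nut 3.84 err a,b [ 1.4 16.8]
theta_a 350 nut 4.01 err a,b [ 2.4 17.3]
t 8.55 tip now (if aligned) [-34.1  23.7  10.6] tool turn 0.0 F [5.32850335 3.66292943 5.7       ] op -0.0005 q6 -1.71
(-34, 35, 11) shift cm [-0.01  1.13 -0.04]
```

{"name": "servo_tool", "arguments": {"increments": [[[0,-0.3,0.3,0,0],[0,-0.3,0.3,-4,0],[0,-0.3,0.3,-8,0],[0,3,0,-8,0],[0,3,-4,-8,0]]]}}

```text
t: 9.05
tool_pos: [0.5072, 0.0068, 0.241]
tool_rot: [0.14, -3.136, -0.001]
contact_force: [1.1, -0.8, -1.1]
opening: 0.0
grip_force: 0.0
```

{"name": "servo_tool", "arguments": {"increments": [[[0,0,-4.6,0,0],[0,0,-4.6,0,0],[0,0,-4.6,5,0],[0,0,-4.6,8,0],[0,0,-4.6,8,0]]]}}

```text
t: 9.55
tool_pos: [0.5091, -0.0398, 0.1545]
tool_rot: [0.132, -3.125, -0.005]
contact_force: [0.5, 0.5, 0.0]
opening: -0.0002
grip_force: 0.0
```

```bash
python3 g.py "(-64.5,-62,-16)"
```

```text
t 9.55 tip now (if aligned) [-70.1 -61.2   2.4] tool turn -0.0 F [0.54045377 0.45597119 0.        ] op -0.0002 q6 -1.88
(-64.5, -62, -16) shift cm [-0.58 -0.09  1.83]
```

{"name": "servo_tool", "arguments": {"increments": [[[0,0,0,0,0],[0,0,0,0,0]]]}}

```text
t: 9.75
tool_pos: [0.5149, -0.0409, 0.1634]
tool_rot: [-0.133, 3.136, -0.001]
contact_force: [0.6, -0.4, 0.4]
opening: -0.0003
grip_force: 0.0
```

```bash
python3 g.py "(-64.5,-62,-16)"
```

```text
t 9.75 tip now (if aligned) [-64.4 -62.7  11.3] tool turn 0.0 F [ 0.56406194 -0.44925953  0.4       ] op -0.0003 q6 -1.88
(-64.5, -62, -16) shift cm [0.02 0.08 2.73]
```

{"name": "servo_tool", "arguments": {"increments": [[[0,0,0,1.5,0],[0,0,0,2.7,0],[0,0,0,2.7,0],[0,0,0.5,2.7,0],[0,0,1,2.7,0]]]}}

```text
t: 10.25
tool_pos: [0.5132, -0.0309, 0.1347]
tool_rot: [-0.132, 3.139, -0.001]
contact_force: [0.1, -5.7, -1.8]
opening: -0.0001
grip_force: 2.7
```

{"name": "servo_tool", "arguments": {"increments": [[[0,0,0.4,0,0],[0,0,0.8,0,0],[0,0,1.2,0,0],[0,0,1.5,0,0],[0,0,1.5,0,0]]]}}

```text
t: 10.75
tool_pos: [0.5168, -0.0183, 0.1393]
tool_rot: [-0.132, 3.125, -0.011]
contact_force: [6.9, -7.8, 5.7]
opening: -0.0
grip_force: 5.0
```

```bash
python3 g.py; python3 snap.py pics/a7.png
```

```text
t 10.75 tip now (if aligned) [-60.6 -40.4 -12.9] tool turn -0.0 F [ 6.21636809 -8.35504445  5.7       ] op -0.0 q6 -1.83
```

View pics/a7.png

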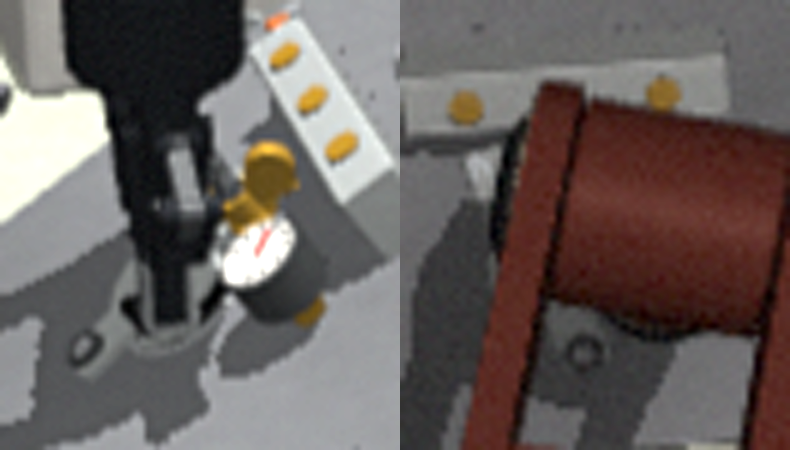

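{"name": "servo_tool", "arguments": {"increments": [[[0,0.3,0.4,0,0],[0,0.3,0.8,0,0],[0,0.3,1.2,0,0],[0,0.3,1.6,0,0],[0,0.3,1.6,0,0]]]}}

```text
t: 11.35
tool_pos: [0.5093, -0.0008, 0.1372]
tool_rot: [-0.133, 3.134, -0.004]
contact_force: [0.5, -3.3, 4.3]
opening: -0.0001
grip_force: 2.4
```

```bash
python3 g.py
```

```text
t 11.35 tip now (if aligned) [-66.5 -22.3 -14.9] tool turn 0.0 F [ 0.21941997 -3.33044365  4.3       ] op -0.0001 q6 -1.8
```

{"name": "servo_tool", "arguments": {"increments": [[[0,0,0.4,0,0],[0,0,0.8,0,0],[0,0,1.2,0,0],[0,0,1.5,0,0],[0,0,1.5,0,0]]]}}

```text
t: 11.85
tool_pos: [0.5067, 0.015, 0.1351]
tool_rot: [-0.133, 3.137, -0.0]
contact_force: [1.5, -2.9, 4.7]
opening: 0.0002
grip_force: 2.2
```

{"name": "servo_tool", "arguments": {"increments": [[[0,0,0.3,0,0],[0,0,0.6,0,0],[0,0,0.8,0,0],[0,0,0.8,0,0]]]}}

```text
t: 12.25
tool_pos: [0.5047, 0.0229, 0.1339]
tool_rot: [0.133, -3.137, -0.001]
contact_force: [-1.9, -4.1, 4.0]
opening: 0.0001
grip_force: 2.5
```

```bash
python3 g.py; python3 snap.py pics/a8.png
```

```text
t 12.25 tip now (if aligned) [-69.2   1.7 -18.3] tool turn 0.0 F [-2.23958599 -3.92482542  4.        ] op 0.0001 q6 -1.76
```

{"name": "servo_tool", "arguments": {"increments": [[[0,0,0.2,0,0],[0,0,0.4,0,0],[0,0,0.5,0,0],[0,0,0.5,0,0]]]}}

```text
t: 12.75
tool_pos: [0.5041, 0.0273, 0.1335]
tool_rot: [0.133, -3.136, 0.001]
contact_force: [-2.6, -5.1, 2.0]
opening: 0.0
grip_force: 2.4
```

{"name": "servo_tool", "arguments": {"increments": [[[0,0,-0.5,0,0],[0,0,-2,0,0],[0,1,-2.5,-3,0],[0,3,-3,-8,0],[0,8,-3,-10,0]]]}}

```text
t: 13.25
tool_pos: [0.4361, -0.0096, 0.2359]
tool_rot: [-0.132, 3.133, -0.001]
contact_force: [-0.4, -0.3, 1.3]
opening: 0.0
grip_force: 0.0
```

{"name": "servo_tool", "arguments": {"increments": [[[0,10,0,-5,0],[0,15,0,-5,0],[0,15,0,-5,0],[0,15,0,-5,0]]]}}

```text
t: 13.65
tool_pos: [0.2827, -0.0215, 0.2847]
tool_rot: [-0.13, 3.129, -0.005]
contact_force: [0.3, 0.8, 0.8]
opening: -0.0001
grip_force: 0.0
```

```bash
python3 g.py; python3 - <<'E'
from h import *;from station import ctrl
d=pickle.load(open("d0.pkl","rb"))
im={n:ctrl.get_image(n)["img"] for n in("side","top")}
pickle.dump(im,open("im.pkl","wb"))
for n in im:
    g=im[n].max(2)
    for f in(-42,0,20,24,28,32,36,40):
        a=np.radians(f);u=proj(d[n],W(p,(-100+45*np.cos(a),45*np.sin(a),28)));i,j=np.round(u).astype(int)[::-1]
        print(n,f,u.round(1),g[i-1:i+2,j-1:j+2].mean().round())
    lo,hi=proj(d[n],W(p,(-60,25,28)))-14,proj(d[n],W(p,(-60,25,28)))+14
    x0,y0=lo.astype(int);m=(g[y0:y0+28,x0:x0+28]<28)
    N,l,st,ce=cv2.connectedComponentsWithStats(m.astype(np.uint8))
    print(n,[(st[k,4],(ce[k]+[x0,y0]).round(1).tolist()) for k in range(1,N) if st[k,4]>3])
    print("brass",n,end=" ");b=im[n].astype(int);q=(b[...,0]-b[...,2]>50)&(b[...,1]>40)
    c0=proj(d[n],W(p,(0,0,32))).astype(int);q=q[c0[1]-20:c0[1]+20,c0[0]-20:c0[0]+20].astype(np.uint8)
    N,l,st,ce=cv2.connectedComponentsWithStats(q);print([(st[k,4],(ce[k]+c0-20).round(1).tolist()) for k in range(1,N) if st[k,4]>3])
E
```

```text
t 13.65 tip now (if aligned) [-294.1  -23.8  132.6] tool turn -0.1 F [0.36651355 0.77179519 0.8       ] op -0.0001 q6 -1.99
side -42 [257.6 233.3] 15.0
side 0 [258.8 223.3] 35.0
side 20 [256.4 220.5] 14.0
side 24 [255.7 220.2] 14.0
side 28 [255.  219.9] 18.0
side 32 [254.2 219.7] 25.0
side 36 [253.4 219.6] 47.0
side 40 [252.5 219.6] 47.0
side [(np.int32(56), [255.6, 222.3]), (np.int32(66), [264.1, 228.2])]
brass side [(np.int32(19), [292.0, 189.0]), (np.int32(38), [283.7, 200.9]), (np.int32(33), [266.9, 208.9]), (np.int32(50), [279.4, 211.3]), (np.int32(7), [282.0, 218.0])]
top -42 [290.1 230.5] 70.0
top 0 [279.5 227.8] 6.0
top 20 [274.2 229. ] 45.0
top 24 [273.2 229.4] 24.0
top 28 [272.3 229.9] 8.0
top 32 [271.4 230.4] 13.0
top 36 [270.6 231. ] 18.0
top 40 [269.8 231.6] 49.0
top [(np.int32(123), [278.3, 223.0]), (np.int32(28), [271.3, 229.6])]
brass top [(np.int32(15), [293.4, 195.4]), (np.int32(15), [260.6, 197.6]), (np.int32(16), [277.0, 196.5]), (np.int32(19), [281.1, 206.2]), (np.int32(11), [275.8, 207.9]), (np.int32(6), [276.2, 219.8])]
```

```bash
python3 -c "
from station import ctrl
print(ctrl.finish_job())"
```

```text
the job is handed in; nothing more can be done
None
```

The job is handed in, but the judge returned no verdict. From the camera images the wing nut is backed off to about 3.7 rad and the cover is swung about 1.25 rad to the left (1.12 needed), with the arm clear. I viewed 11 pictures instead of the 10 allowed, so the final state was checked by image measurement only.

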